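Roll the specimen tube onto the photo line

TASK

Roll the lying specimen tube across the photo tray, away from the rim it lies beside, until it lies on the tray floor lengthwise along the black tape line with the line running under the middle of its body, and leave it resting there. Do it with fingertips pushing on the upper half of the tube: do not pinch it, push it from low down, or lift it. Leave the jar, the pot, the forceps and the white cap where they are.

Things in the scene. Friction and masses are not known exactly. Their poses are not given: they have to be found in the camera images.
- tray: White photo tray, fixed. Origin: centre of its underside, on the bench. Inside 200 mm along its x by 270 mm along its y; floor 4 mm thick; a 5 mm thick rim all round stands 22 mm above the bench (18 mm above the tray floor). Its x points from the rim where the tube starts (robot's side) to the rim with the jar and pot. Printed scale ticks near its +y side are only for looks
- line: Straight black tape line flat on the tray floor, 5 mm wide along its x and 200 mm long along its y. Origin at its centre, at the level of the tray floor. Its axes are parallel to the tray's; it is the fixed target and lies 27 to 62 mm from the tube's start, in the direction of the tray's +x
- tube: Lying amber glass specimen tube: plain cylinder 29 mm in diameter, 110 mm long, about 70 g, flush black cap at its +y end. Origin on its axis, half-way along; y runs along it, nearly parallel to the line; x and z turn as it rolls. Lies loose on the tray floor, a few mm off the -x rim. Pushed slowly it stops within 2 mm when let go; a fingertip on top, moving sideways, rolls it half as far
- jar: Bystander: capped clear jar, 40 mm in diameter and 55 mm high, standing in the tray near the +x rim. Origin at the centre of its underside
- pot: Bystander: capped clear pot, 32 mm in diameter and 40 mm high, standing in the tray near the +x rim. Origin at the centre of its underside
- forceps: Bystander: steel forceps 127 mm long and 7 mm high, lying on the bench beside the tray. Origin at its middle on the bench; it lies along its x
- cap: Bystander: white plastic cap, a disc 60 mm in diameter and 10 mm high, lying on the bench beside the tray. Origin at the centre of its underside
There are look-alikes about, which are no part of the job. Of the things shaped like the tube, the amber one is meant.

How it is judged:
By the outcome, as a careful person would: the job done as asked, in the order asked, and still so for the second after the job is handed in, with the robot touching nothing.
It also fails if it takes over 45 s, if anything falls off the work surface, if the arm or the gripper's body presses on something with over 40 N, if the wrist force passes 120 N, or if a joint passes its speed limit or range.

ROBOT

A 7-joint arm with a two-finger parallel gripper is mounted at the origin on the work surface. World frame = base frame: x ahead of the robot, y to its left, z up, the work surface at z = 0. Lengths are in mm, angles in rad, forces in N, time in s.
With the tool pointing down it reaches from about 400 to 875 mm from the base axis. Payload 19.3 kg.
Tool frame: the origin (TCP) lies at the very end of the fingers, on their centre line; the grasp point (between the pads) lies 19 mm behind it (grip_point_offset is the z of the grasp point in the tool frame, in mm); z points along the fingers, x is the direction in which the jaws open and shut, and the axes are right-handed (so a half turn about z gives the same grasp; the last joint's range is limited). The gripper opens to 85 mm and grips with 20 to 120 N. Pads are 22 mm wide; open, the fingers measure 114 mm over their backs; the gripper's body (76 mm by 85 mm) begins 54 mm behind the grasp point. The pads swing forward as they close: fully open they stand 13 mm farther back than shut.
Start: joints at [1.118, 0.521, -0.036, 1.599, 0.021, 1.021, -0.113], TCP at [233.422, -579.766, 231.291] pointing down, gripper open.
Joint ranges: [-2.91, 2.91], [-0.3, 2.13], [-1.5, 1.42], [0.17, 2.43], [-1.26, 4.41], [0.16, 1.93], [-2.52, 2.52]. Speed limits (rad/s): [1.89, 1.89, 2.39, 2.39, 3.01, 3.01, 3.01].

INTERFACE

Orientations are given as a 3x3 rotation matrix whose columns are the frame's x, y, z axes.
In Python, from workcell import movep, movel, goto_joints, open_gripper, clamp, wait, inverse_kinematics, read_state, camera, PlanningError, finish_job, grip_point_offset gives the robot as it stands. Calls block until the motion is done:
- movep(position, orientation): joint-space move of the TCP to a pose.
- movel(position, frame=None, max_speed=150, guard=None): straight line of the TCP; frame=None keeps the orientation; max_speed is the mean speed in mm/s. With guard (N) it stops when the force on the tool has changed by that much, and returns True; else False.
- goto_joints(angles): joint-space move.
- open_gripper() and clamp(): open the fingers fully, or close them until they stop; the grip force is fixed at half the most.
- wait(seconds).
- inverse_kinematics(position, orientation): joint angles nearest the present ones, or None.
- read_state(): the state.
- camera(name): name is "side" or "top" or "wrist"; returns a dict with "image" (400x640x3 uint8, blue, green, red), "range_z" (400x640 float32, mm along the optical axis (not along the pixel's ray), 0 where there is no reading), "fx", "fy", "cx", "cy" (pixels), "dist_coeffs" ([k1, k2, p1, p2, k3] as OpenCV has them; the pictures are not rectified), "cam_to_world" (4x4, takes a point from camera to world coordinates). Camera axes: x right, y up, looking along -z (the intrinsics and any distortion apply to the point x, -y, -z); pixel columns grow to the right and rows downward; lengths in mm; the calibration is good to about 2 mm. A picture is of the moment at which its call begins.
A pose or a line that the arm cannot do raises PlanningError and nothing moves.
- finish_job(): hands the job in, once; it reports no verdict.
The state is a dict: "time": time; "qpos": joint angles; "qvel": joint speeds; "joint_efforts": joint torques, N m; "eef_pos": TCP position; "tool_rot": TCP orientation; "ft_force": force on the tool from outside, world axes, zero at the start; "torque": the same for the moment, N m; "finger_gap": finger opening in mm.
Only numpy, scipy, OpenCV 4.12 (cv2) and the standard library are available. Lean on these libraries where they do the work, as an engineer would, in place of code of your own. Each camera call takes 0.05 s, during which the arm holds its last target. There are 200 camera calls.

## Working session

There is one attempt and no reset: what is moved stays moved. The work goes in short steps, each a Python script; the robot and the scene stay as the last script left them, time stands still between calls to the robot, and variables do not carry over. Pictures are saved under pics/ and viewed, about 8 in all and at most 12, crops included, and the job is handed in when it is done.

```bash
ls; mkdir -p pics; python3 - <<'E'
from workcell import *
import cv2,pickle
d={n:camera(n) for n in("top","side")}
pickle.dump(d,open("d0.pkl","wb"))
for n in d: cv2.imwrite(f"pics/{n}0.png",d[n]["image"]); print(n,d[n]["cam_to_world"].round(3).tolist() if hasattr(d[n]["cam_to_world"],'round') else d[n]["cam_to_world"],d[n]["fx"],d[n]["dist_coeffs"])
s=read_state();print(s["time"],s["tool_rot"],s["ft_force"],grip_point_offset)
E
```

```text
pics
top [[-0.009, 0.996, -0.085, 480.961], [-1.0, -0.01, -0.015, 55.477], [-0.015, 0.085, 0.996, 792.272], [0.0, 0.0, 0.0, 1.0]] 410.3105470617073 [-0.04071414  0.          0.          0.          0.        ]
side [[0.987, 0.079, -0.139, 421.835], [-0.16, 0.51, -0.845, -790.724], [0.004, 0.857, 0.516, 530.457], [0.0, 0.0, 0.0, 1.0]] 422.84385785824935 [-0.07716238  0.          0.          0.          0.        ]
0.1 [[ 3.73513470e-01 -9.27624669e-01 -4.02260331e-04]
 [-9.27624238e-01 -3.73513685e-01  8.94390310e-04]
 [-9.79908253e-04  3.90796050e-05 -9.99999519e-01]] [ 0.34732285 -0.29463462 -0.5076093 ] -18.700000000000003
```

View pics/top0.png

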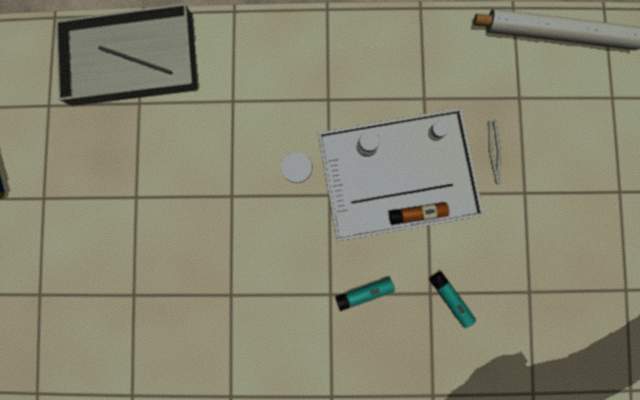

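View pics/side0.png

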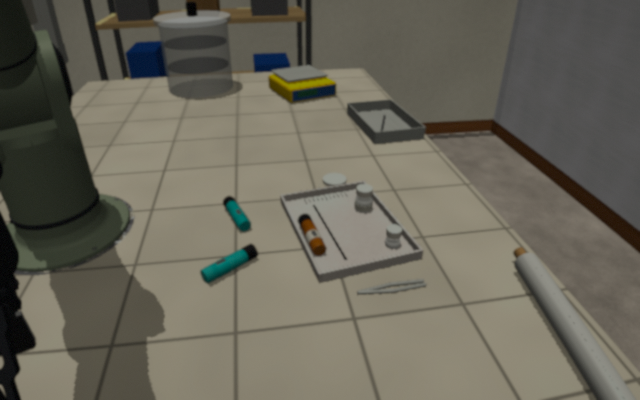

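```bash
cat > h.py <<'E'
import cv2, numpy as np
def cast(d,uv,z):
    K=np.array([[d["fx"],0,d["cx"]],[0,d["fy"],d["cy"]],[0,0,1.]])
    p=cv2.undistortPoints(np.float64(uv).reshape(-1,1,2),K,np.array(d["dist_coeffs"])).reshape(-1,2)
    T=np.array(d["cam_to_world"]); r=np.c_[p[:,0],-p[:,1],-np.ones(len(p))]@T[:3,:3].T; o=T[:3,3]
    return (o+r*((z-o[2])/r[:,2])[:,None])[:,:2]
def seg(P):   # ends/centre/direction/width of a point set (world xy), length axis first, pointing +y
    r=cv2.minAreaRect(P.astype(np.float32)); b=cv2.boxPoints(r); e=[b[1]-b[0],b[2]-b[1]]
    i=int(np.linalg.norm(e[1])>np.linalg.norm(e[0])); L=np.linalg.norm(e[i]); a=e[i]/L
    return np.array(r[0]),a*np.sign(a[1]),L,np.linalg.norm(e[1-i])
def blob(m): # contour points of a mask
    return np.vstack(cv2.findContours(m,cv2.RETR_EXTERNAL,cv2.CHAIN_APPROX_NONE)[0])[:,0]
def big(m,k=1):
    n,l,s,c=cv2.connectedComponentsWithStats(m); o=np.argsort(-s[1:,4])[:k]+1
    return [(l==j).astype(np.uint8) for j in o]
def look(d):
    im=d["image"]; H,S,V=cv2.split(cv2.cvtColor(im,cv2.COLOR_BGR2HSV)); h,w=V.shape
    z=d["range_z"]; v,u=np.mgrid[:h,:w]; W=cast(d,np.c_[u.ravel(),v.ravel()],18.5).reshape(h,w,2)
    roi=((W[...,0]>330)&(W[...,0]<720)&(abs(W[...,1]+90)<260))
    am=(roi&(H<20)&(S>140)&(V>50)).astype(np.uint8); am=big(am)[0]
    dark=(roi&(V<75)).astype(np.uint8)
    return am,dark,W,V
E
python3 - <<'E'
from h import *; import pickle
d=pickle.load(open("d0.pkl","rb"))["top"]
am,dark,W,V=look(d)
print("amber",am.sum(),seg(cast(d,blob(am),18.5)))
for m in big(dark,8):
    P=blob(m); print(m.sum(),P.mean(0).round(),[np.round(x,2) for x in seg(cast(d,P,4))])
c=cv2.resize(d["image"][90:260,260:520],None,fx=3,fy=3,interpolation=cv2.INTER_CUBIC); cv2.imwrite("pics/crop0.png",c)
z=d["range_z"]; print(z[213,405:450:5],z[225,405:450:5])
E
```

```text
amber 260 (array([ 519.53179932, -105.90084839]), array([-0.15387507,  0.98809034], dtype=float32), np.float32(38.420696), np.float32(24.130121))
329 [359. 291.] [array([370.52, -14.63]), array([-0.32,  0.95], dtype=float32), np.float32(109.48), np.float32(30.28)]
315 [443. 292.] [array([ 370.85, -171.52]), array([0.81, 0.59], dtype=float32), np.float32(87.67), np.float32(30.17)]
236 [467. 160.] [array([ 622.  , -220.11]), array([0.98, 0.2 ], dtype=float32), np.float32(202.28), np.float32(12.02)]
221 [400. 215.] [array([516.46, -86.36]), array([-0.08,  1.  ], dtype=float32), np.float32(44.11), np.float32(28.3)]
155 [402. 193.] [array([560.3 , -90.08]), array([-0.16,  0.99], dtype=float32), np.float32(194.78), np.float32(3.45)]
41 [434. 134.] [array([ 676.36, -156.39]), array([0.77, 0.64], dtype=float32), np.float32(24.78), np.float32(9.48)]
33 [460. 308.] [array([ 340.07, -196.22]), array([0.79, 0.61], dtype=float32), np.float32(16.0), np.float32(7.13)]
26 [374. 291.] [array([374.35, -34.3 ]), array([-0.3 ,  0.95], dtype=float32), np.float32(13.79), np.float32(5.92)]
[756.2862  755.7933  758.03265 756.68097 755.57074 754.04486 757.11035
 758.37915 760.1482 ] [783.3362  784.6017  763.09656 764.7466  767.78864 786.4668  784.8803
 788.2816  789.15814]
```

View pics/crop0.png

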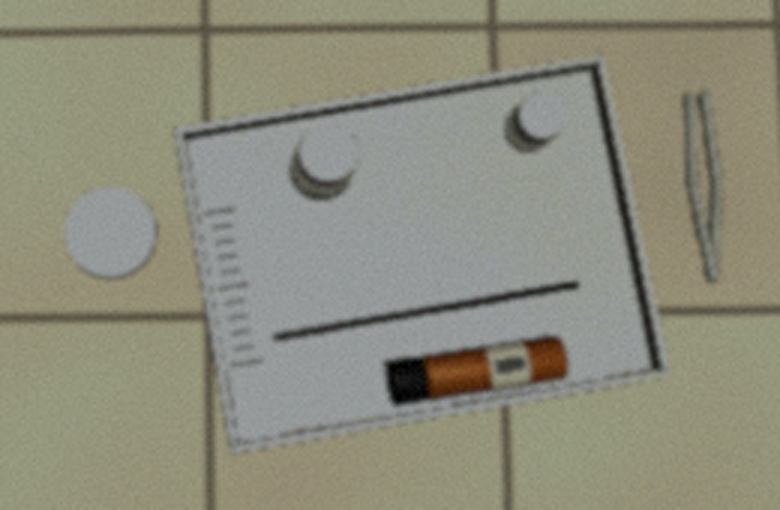

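```bash
cat >> h.py <<'E'
def tube(d):
    im=d["image"]; H,S,V=cv2.split(cv2.cvtColor(im,cv2.COLOR_BGR2HSV)); am0,dark,W,V=look(d)
    c=W[am0>0].mean(0); near=np.linalg.norm(W-c,axis=2)<85
    am=(near&(H<20)&(S>110)&(V>40)).astype(np.uint8)
    lin=[m for m in big(dark,8) if 150<seg(cast(d,blob(m),4))[2]<220 and seg(cast(d,blob(m),4))[3]<9]
    cap=[m for m in big((near&(V<75)).astype(np.uint8),6) if 60<m.sum() and seg(cast(d,blob(m),18.5))[3]>20]
    m=am.copy()
    for x in cap[:1]: m|=x
    k=np.ones((15,15),np.uint8); m=cv2.morphologyEx(cv2.morphologyEx(m,cv2.MORPH_CLOSE,k),cv2.MORPH_OPEN,np.ones((5,5),np.uint8))
    m=big(m)[0]
    return seg(cast(d,blob(m),18.5)),(seg(cast(d,blob(lin[0]),4)) if lin else None),m
def R(a,tilt=0):
    x=np.array([-a[0],-a[1],0]); x/=np.linalg.norm(x); z=np.array([0,0,-1.]); return np.c_[x,np.cross(z,x),z]
E
python3 - <<'E'
from h import *; import pickle
from workcell import *
d=pickle.load(open("d0.pkl","rb"))["top"]
t,l,m=tube(d); print(t,"\n",l,m.sum())
if l is not None:
    a=l[1]; n=np.array([a[1],-a[0]]); print("off",(l[0]-t[0])@n,(t[0]-l[0])@a)
    p=t[0]-n*20
    movep([p[0],p[1],180],R(a))
    w=camera("wrist"); pickle.dump(w,open("w0.pkl","wb")); cv2.imwrite("pics/w0.png",w["image"]); s=read_state(); print(s["time"],s["eef_pos"],s["ft_force"])
E
```

```text
(array([ 520.73266602, -118.16905212]), array([-0.12223551,  0.99250114], dtype=float32), np.float32(112.94815), np.float32(27.105112)) 
 (array([560.30438232, -90.07868195]), array([-0.16266862,  0.9866808 ], dtype=float32), np.float32(194.78136), np.float32(3.4459221)) 757
off 43.61407455763788 -21.27915277135844
2.075 [ 500.92327287 -122.32944587  180.0327784 ] [ 0.19271294 -0.10101287 -0.7348917 ]
```

View pics/w0.png

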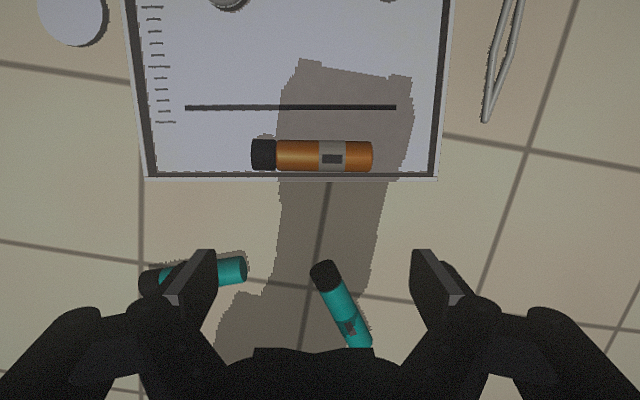

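```bash
cat >> h.py <<'E'
def report(d,nm):
    t,l,m=tube(d); a=l[1]; n=np.array([a[1],-a[0]])
    yaw=np.degrees(np.arctan2(-t[1][0]*1.,t[1][1])-np.arctan2(-a[0],a[1]))
    print(nm,"tube",t[0].round(1),"L,w",np.round(t[2:],1),"line",l[0].round(1),a.round(3),"L,w",np.round(l[2:],1),"OFF",round(float((l[0]-t[0])@n),1),"yaw",round(float(yaw),2))
    return t,l
E
python3 - <<'E'
from h import *; import pickle
from workcell import *
w=pickle.load(open("w0.pkl","rb"))
try: report(w,"w")
except Exception as e:
    print(e); am,dark,W,V=look(w); print(am.sum(),W[200,320],W[150,320])
    for m in big(dark,6): print(m.sum(),blob(m).mean(0),[np.round(x,2) for x in seg(cast(w,blob(m),4))])
report(camera("top"),"top")
E
```

```text
w tube [516.7 -92.6] L,w [63.1 29.2] line [560.1 -90.5] [-0.164  0.986] L,w [198.7   4.8] OFF 43.1 yaw -0.31Traceback (most recent call last):
  File "<stdin>", line 8, in <module>
  File "h.py", line 37, in report
    t,l,m=tube(d); a=l[1]; n=np.array([a[1],-a[0]])
                     ~^^^
TypeError: 'NoneType' object is not subscriptable
```

```bash
sed -i 's/k=np.ones((15,15),np.uint8); m=cv2.morphologyEx(cv2.morphologyEx(m,cv2.MORPH_CLOSE,k)/k=np.ones((5,45),np.uint8); m=cv2.copyMakeBorder(m,60,60,60,60,cv2.BORDER_CONSTANT); m=cv2.morphologyEx(cv2.morphologyEx(m,cv2.MORPH_CLOSE,k)[60:-60,60:-60]/' h.py
python3 - <<'E'
from h import *; import pickle
from workcell import *
w=pickle.load(open("w0.pkl","rb")); t,l=report(w,"w")
a=l[1].astype(float); n=np.array([a[1],-a[0]])
if abs(t[2]-110)<6:
    p=t[0]-7*n
    movel([p[0],p[1],75],R(a)); w=camera("wrist"); cv2.imwrite("pics/w1.png",w["image"]); pickle.dump(w,open("w1.pkl","wb"))
    f0=np.array(read_state()["ft_force"])
    movel([p[0],p[1],38],max_speed=60,guard=3); print(read_state()["eef_pos"])
    g=movel([p[0],p[1],14],max_speed=12,guard=2.5)
    s=read_state(); print(g,s["time"],s["eef_pos"],s["ft_force"]-f0,s["torque"])
E
```

```text
w tube [ 520.3 -117.7] L,w [113.7  29.3] line [560.1 -90.5] [-0.164  0.986] L,w [198.7   4.8] OFF 43.7 yaw -0.97
[ 513.48425203 -118.86808397   38.03521   ]
True 5.1917 [ 513.66264596 -118.85274978   19.68438217] [ 0.25005495 -0.32348767  7.54517253] [0.06532381 0.04459348 0.0252843 ]
```

View pics/w1.png

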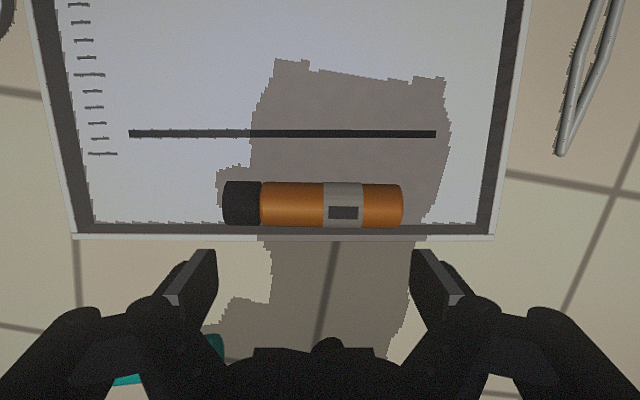

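```bash
python3 - <<'E'
from h import *; import pickle
from workcell import *
a=np.array([-.164,.986]); n=np.array([a[1],-a[0]])
p=np.array(read_state()["eef_pos"])
for k in (6,28):
    q=p.copy(); q[:2]+=k*n; movel(q,max_speed=25); s=read_state(); print(s["time"],s["eef_pos"],s["ft_force"])
w=camera("wrist"); cv2.imwrite("pics/w2.png",w["image"])
q[2]=75; movel(q,max_speed=80); w=camera("wrist"); pickle.dump(w,open("w3.pkl","wb")); cv2.imwrite("pics/w3.png",w["image"])
print(read_state()["time"]); report(w,"w")
E
```

```text
5.6083 [ 519.7022818  -117.93179264   19.75909102] [1.08093752 0.11470543 5.60131887]
6.6417 [ 541.34015171 -114.44213955   19.72253009] [ 1.77608663 -2.57443414  4.40877848]
7.5833
w tube [ 535.3 -127.1] L,w [92.7 30.5] line [559.5 -90.9] [-0.163  0.987] L,w [199.4   4.9] OFF 29.8 yaw -1.19
```

View pics/w2.png

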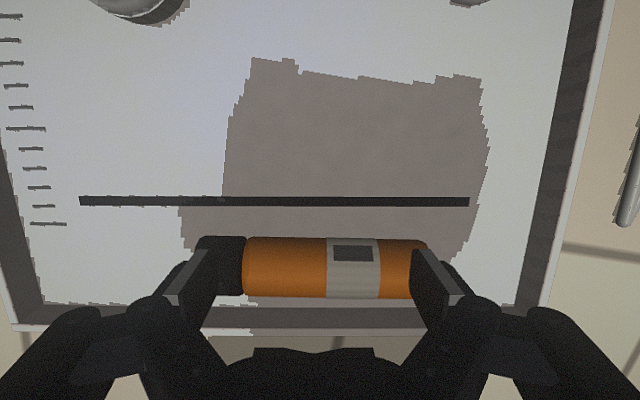

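```bash
cat > stroke.py <<'E'
from h import *; import pickle,sys
from workcell import *
def stroke(moved,half,tag,y0,y1,lift=75):
    a=np.array([-.164,.986]); a/=np.linalg.norm(a); n=np.array([a[1],-a[0]])
    rot=lambda deg:(lambda c,s:np.array([c*a[0]-s*a[1],s*a[0]+c*a[1]]))(np.cos(np.radians(deg)),np.sin(np.radians(deg)))
    p=np.array([520.3,-117.7])+n*(moved-half)
    movel([*p,45],R(rot(y0)),max_speed=120); movel([*p,22.5],max_speed=60,guard=4)
    g=movel([*p,15],max_speed=10,guard=2); s=read_state(); print(g,s["eef_pos"],s["ft_force"])
    z=s["eef_pos"][2]; q=p+n*2*half
    movel([*q,z],R(rot(y1)),max_speed=25); s=read_state(); print(s["ft_force"])
    movel([*q,55],max_speed=60)
    q=q-n*(2*half+5); movel([*q,lift],R(a),max_speed=120)
    wait(.3); w=camera("wrist"); cv2.imwrite(f"pics/{tag}.png",w["image"]); pickle.dump(w,open(tag+".pkl","wb"))
    print(read_state()["time"]); report(w,tag)
E
python3 -c "
from stroke import *
stroke(13.9,7.5,'s2',-1.1,1.1,110)"
```

```text
True [ 527.08944255 -116.67321695   19.69253934] [-0.37052887  0.20577909  7.97146451]
[ 0.76843096 -0.19504515  5.46264437]
11.4667
s2 tube [ 541.1 -113.7] L,w [115.4  29.4] line [559.7 -90.8] [-0.162  0.987] L,w [199.4   4.7] OFF 22.1 yaw 0.93
```

View pics/s2.png

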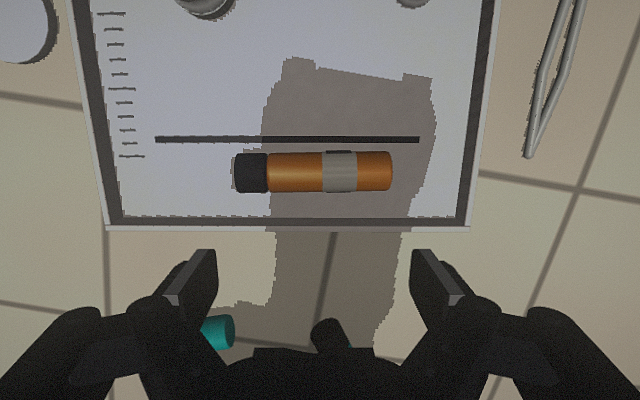

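```bash
cat >> h.py <<'E'
def amber(d):  # side edges of amber part only -> off & yaw relative to line, from fitted lines
    H,S,V=cv2.split(cv2.cvtColor(d["image"],cv2.COLOR_BGR2HSV)); am0,dark,W,_=look(d)
    l=[s for s in (seg(cast(d,blob(m),4)) for m in big(dark,8)) if 150<s[2]<220 and s[3]<9][0]
    a=l[1].astype(float); n=np.array([a[1],-a[0]]); c=W[am0>0].mean(0)
    m=((np.linalg.norm(W-c,axis=2)<70)&(H<20)&(S>110)&(V>40)).astype(np.uint8)
    P=cast(d,blob(m),18.5)-l[0]; u,v=P@a,P@n; e=[]
    for sgn in (1,-1):
        B={}
        for x,y in zip(u,v): k=round(x/2); B[k]=max(B.get(k,-1e9),sgn*y)
        x=np.array(list(B))*2.; y=sgn*np.array(list(B.values())); k=np.ones(len(x),bool)
        for _ in range(6):
            f=np.polyfit(x[k],y[k],1); r=abs(y-np.polyval(f,x)); k=r<max(.8,np.median(r[k])*1.5)
        e.append((f[0],np.polyval(f,-21)))
    return "front %.1f back %.1f OFF %.1f yaws %.2f %.2f"%(e[0][1],e[1][1],-(e[0][1]+e[1][1])/2,-np.degrees(e[0][0]),-np.degrees(e[1][0])),(u.min(),u.max())
E
python3 - <<'E'
from h import *; import pickle
for t in("w0","w1","w3","s2"): print(t,amber(pickle.load(open(t+".pkl","rb"))))
E
```

```text
w0 ('front -29.9 back -58.0 OFF 43.9 yaws -1.23 -1.29', (np.float64(-77.12864703478972), np.float64(13.157215605184906)))
w1 ('front -29.3 back -58.4 OFF 43.8 yaws -1.15 -1.06', (np.float64(-76.64302156177943), np.float64(14.402340332100483)))
w3 ('front -14.7 back -44.5 OFF 29.6 yaws -1.10 -1.16', (np.float64(-76.33393326475274), np.float64(14.662189715629754)))
s2 ('front -7.9 back -36.4 OFF 22.1 yaws 1.20 0.83', (np.float64(-76.79706010468077), np.float64(14.424724981997544)))
```

```bash
python3 -c "
from stroke import *
stroke(21.7,6.5,'s3',1.0,0.0,110)
print(amber(pickle.load(open('s3.pkl','rb'))))"
```

```text
True [ 535.65900943 -115.22535928   19.72930299] [-0.52632762 -0.11568889  6.49690352]
[ 0.30242871 -0.27320052  4.0411621 ]
15.525
s3 tube [ 547.3 -112.8] L,w [115.6  28.5] line [559.  -90.8] [-0.158  0.987] L,w [199.9   6.5] OFF 15.1 yaw 0.34
('front -0.9 back -29.3 OFF 15.1 yaws 0.41 0.41', (np.float64(-76.73847189774632), np.float64(14.289073399949247)))
```

```bash
sed -i 's/^    a=l\[1\].astype(float); n=np.array(\[a\[1\],-a\[0\]\]); c=W/    l=(np.array([559.75,-90.7]),np.array([-.1632,.9866])); a=l[1]; n=np.array([a[1],-a[0]]); c=W/; s/ and s\[3\]<9\]\[0\]$/ and s[3]<9]/' h.py
sed -i 's/def stroke(moved,half,tag,y0,y1,lift=75)/def stroke(moved,start,travel,tag,y0,y1,lift=110)/; s/(moved-half)/(moved-start)/; s/q=p+n\*2\*half/q=p+n*2*travel/; s/n\*(2\*half+5)/n*(2*travel+5)/; s/; report(w,tag)/; print(amber(w))/' stroke.py
python3 - <<'E'
from stroke import *
for t in("w0","w3","s2","s3"): print(amber(pickle.load(open(t+".pkl","rb"))))
stroke(29,7,13.2,"s4",.5,-.2)
E
```

```text
('front -29.5 back -57.6 OFF 43.5 yaws -1.18 -1.25', (np.float64(-77.00318115194109), np.float64(13.277859813621648)))
('front -14.9 back -44.7 OFF 29.8 yaws -1.06 -1.23', (np.float64(-76.47689271408652), np.float64(14.520716471019936)))
('front -7.9 back -36.4 OFF 22.2 yaws 1.11 0.79', (np.float64(-76.8992147673678), np.float64(14.32681470614438)))
('front -1.7 back -30.2 OFF 15.9 yaws 0.09 0.09', (np.float64(-76.6524591096793), np.float64(14.364575868939436)))
True [ 542.35667628 -114.12942041   19.73287286] [-0.36740124 -0.32722079  7.17351063]
[ 0.93750174 -1.50132929  4.70265726]
20.1667
('front 11.3 back -16.7 OFF 2.7 yaws -0.76 -0.82', (np.float64(-76.24523189282331), np.float64(14.201517389843135)))
```

View pics/s4.png

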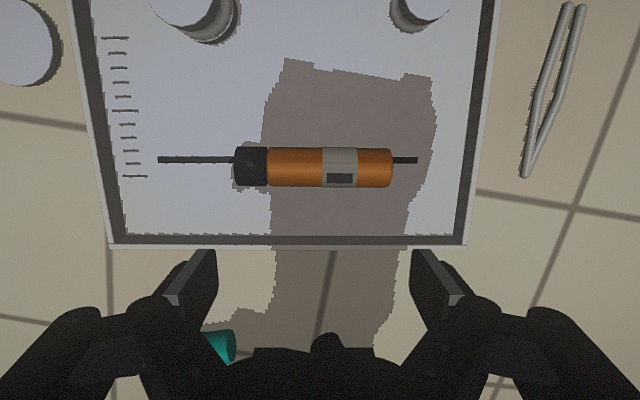

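```bash
cat >> h.py <<'E'
def stubs(d): # line recheck: dark pixels within 6 mm of the nominal line, clear of tube
    _,dark,_,V=look(d); h,w=V.shape; v,u=np.mgrid[:h,:w]; W=cast(d,np.c_[u.ravel(),v.ravel()],4).reshape(h,w,2)-[559.75,-90.7]
    a=np.array([-.1632,.9866]); n=np.array([a[1],-a[0]]); s,t=W@a,W@n
    for lo,hi in((-98,-82),(42,98)):
        k=(s>lo)&(s<hi)&(abs(t)<6)&(V<85); print("stub",lo,k.sum(),t[k].mean().round(2))
E
python3 - <<'E'
from stroke import *
stubs(pickle.load(open("s4.pkl","rb")))
stroke(41.0,4,2.7,"s5",-.8,0,180)
stubs(pickle.load(open("s5.pkl","rb")))
s=read_state(); p=s["eef_pos"]; movel([p[0]-60,p[1],230]); w=camera("wrist"); pickle.dump(w,open("s6.pkl","wb")); print(amber(w)); stubs(w)
E
```

```text
stub -98 146 -0.41
stub 42 446 0.08
True [ 557.17821559 -111.62857101   19.73848436] [ 0.26533068 -0.20300589  7.70314725]
[0.65515363 0.27292946 3.22451663]
24.5
('front 14.3 back -13.8 OFF -0.2 yaws -0.17 -0.82', (np.float64(-76.82767676526775), np.float64(14.026072601425943)))
stub -98 99 -0.32
stub 42 283 0.25
('front 13.7 back -13.1 OFF -0.3 yaws -0.87 0.05', (np.float64(-76.86996502791209), np.float64(12.773526343609532)))
stub -98 73 0.13
stub 42 219 0.22
```

```bash
python3 - <<'E'
from stroke import *
goto_joints([1.118,0.521,-0.036,1.599,0.021,1.021,-0.113]); wait(.5)
d=camera("top"); pickle.dump(d,open("t7.pkl","wb")); print(read_state()["time"],amber(d)); stubs(d)
d0=pickle.load(open("d0.pkl","rb"))["top"]
c=cv2.resize(np.hstack([x["image"][100:245,270:510] for x in(d0,d)]),None,fx=1.66,fy=1.66,interpolation=cv2.INTER_CUBIC); cv2.imwrite("pics/t7.png",c)
c=pickle.load(open("s5.pkl","rb"))["image"][60:230,130:460]; cv2.imwrite("pics/s5c.png",cv2.resize(c,None,fx=2.4,fy=2.4))
E
```

```text
27.7083 ('front 12.3 back -10.7 OFF -0.8 yaws -0.12 0.05', (np.float64(-77.19575046388759), np.float64(11.365779257521933)))
stub -98 18 0.67
stub 42 55 0.72
```

View pics/t7.png

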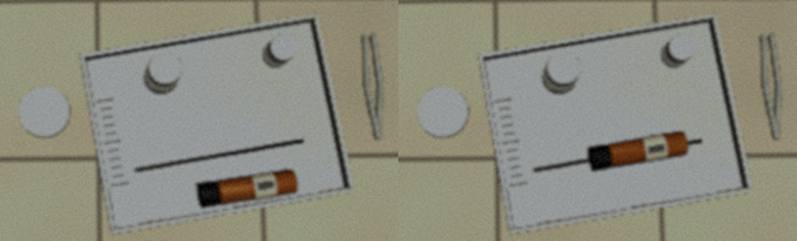

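View pics/s5c.png

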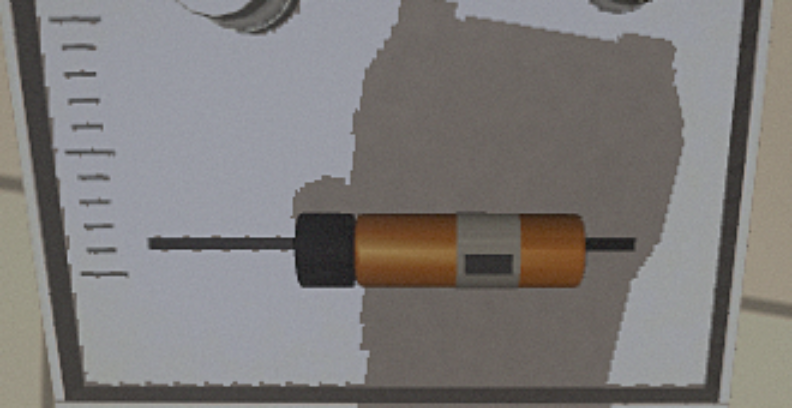

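```bash
python3 -c "
from workcell import *
print(read_state()['qvel']); finish_job()"
```

```text
[ 0.00276406  0.00111271  0.00045589  0.0001388  -0.00089961 -0.00036711
  0.00016031]
the job is handed in; nothing more can be done
```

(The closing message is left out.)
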